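# Space the loose slats of a kitchen shelf with a saddle spacer

## Task

The last two slats of this slatted kitchen shelf are loose in their rails. Holding the saddle spacer over each loose slat in turn, nearest the fixed slats first, draw the slat back with the spacer's lip until its spacer leg bears snugly and gently on the neighbouring slat, so that both new gaps equal the 24 mm gap of the fixed slats and no slat already set is pushed out of place. Touch the slats only with the spacer, never with the gripper, leave the crockery alone, and finish with the spacer standing on its feet on the counter beside the shelf.

Things in the scene. Friction and masses are not known exactly. Their poses are not given: they have to be found in the camera images.
- frame: Fixed wooden shelf frame on the counter, 198 (x) x 360 (y) mm: two rails along y, 22 wide, 36 high, centred at x = -88 and +88; cross pieces 30 high at y = -169 and +169. Origin: centre of its underside. Four slats lie across the rails in a row towards +y: an unlisted fixed one at y = -150, end_slat, slat1, slat2.
- end_slat: Second and last fixed slat, pale wood, 200 (x) x 36 (y) x 14 (z) mm, at y = -90 of the frame. Origin: centre of its underside, 36 mm above the counter (its top is at 50). Axes as the frame's; +y points to slat1. Stiff, immovable; keep what you press on it below about 15 N.
- slat1: First loose slat; size, height, origin and axes as end_slat. Slides only along the frame's y, in a stiff fit: about 4 N slides it, and it stays where it is left. Starts 16 to 34 mm too far in +y. Set when its origin is 60 mm (36 slat + 24 gap) in +y from end_slat's. Once set, more than about 4 N pressed on it through the spacer pushes it out of place.
- slat2: Second loose slat, next in +y; size, height, origin, axes and fit (about 4 N) as slat1. Starts 46 to 80 mm too far in +y. Set when its origin is 60 mm in +y from slat1's.
- spacer: Loose dark wooden saddle spacer, 90 g, 40 (x) x 68 (y) x 66 (z) mm, standing on its leg and lip on the counter at the shelf's +y side. Origin: centre of its underside. Spacer leg: y -34 to -18, z 0 to 18. Lip: y 26 to 34, z 0 to 18. Open slot between them 44 wide (a 36 mm slat and 8 of play). Bridge over all: z 18 to 26. Grip fin: see point fin.
- leg_face (a point): Middle of the outer face of the spacer's leg, spacer frame (0, -34, 9). With the spacer astride a slat, its axes along the frame's, drawn towards the frame's -y, this face meets the +y side of the next slat: the stop.
- lip_face (a point): Middle of the inner face of the spacer's lip, spacer frame (0, 26, 9). It bears on the +y side of the straddled slat and drags it. It lies 60 mm from leg_face, so the gap set is 60 - 36 = 24 mm.
- fin (a point): Centre of the spacer's upright grip fin, 46 mm above its underside: 40 long (x), 16 thick (y), from z = 26 to 66; grip it across its 16 mm.
- butter_dish: Bystander: white lidded ceramic butter dish with a knob, 112 x 172 mm, 115 high; origin under its centre.
- canister: Bystander: dark glazed round canister with a wooden lid, 104 mm across, 127 high; origin under its centre.
- mug: Bystander: white mug, 76 mm across without its handle, 85 high; origin under its centre.
There are look-alikes about, which are no part of the job. Several things have the shape of the spacer; the one meant has the colours described above.

How it is judged:
On the way, in this order (a step that is already met when the one before it is completed fails the run):
1. the spacer is snug between the last fixed slat and the first loose slat (at least 0.7 N on each), the gap 24 mm within 1.8 mm (contact force between spacer and end_slat above 0.7 N and contact force between spacer and slat1 above 0.7 N and y of slat1 in the frame of end_slat between 0.0582 and 0.0618 m), for 0.15 s.
2. the spacer is then snug between the first and the second loose slat (at least 0.7 N on each), the gap 24 mm within 1.8 mm (contact force between spacer and slat1 above 0.7 N and contact force between spacer and slat2 above 0.7 N and y of slat2 in the frame of slat1 between 0.0582 and 0.0618 m), for 0.15 s.
At the end, for the whole second after the job is handed in: Both new gaps are 24 mm within 1.8 mm, and the spacer stands upright on its feet on the counter, at rest and released (y of slat1 in the frame of end_slat between 0.0582 and 0.0618 m and y of slat2 in the frame of slat1 between 0.0582 and 0.0618 m and height (world z) of spacer below 0.006 m and angle between spacer's own z axis and vertical below 0.1 rad and linear speed of spacer below 0.02 m/s); the robot touches nothing.
It fails at once if the spacer presses on the fixed slat with more than 18 N (contact force between spacer and end_slat above 18 N).
It fails at once if the spacer presses on a loose slat with more than 18 N (contact force between spacer and slat1 above 18 N or contact force between spacer and slat2 above 18 N).
It fails at once if the gripper or arm touches a loose slat or the fixed slat (contact force between any of the fingers, the arm and slat1 above 0.5 N or contact force between any of the fingers, the arm and slat2 above 0.5 N or contact force between any of the fingers, the arm and end_slat above 0.5 N).
It fails at once if the crockery is moved more than 20 mm (distance of any of butter_dish, canister, mug from where it was at the start of the episode above 0.02 m).
It also fails if it takes over 70 s, if anything falls off the work surface, if the arm or the gripper's body presses on something with over 40 N, if the wrist force passes 120 N, or if a joint passes its speed limit or range.

## Robot

A 6-joint arm with a two-finger parallel gripper is mounted at the origin on the work surface. World frame = base frame: x ahead of the robot, y to its left, z up, the work surface at z = 0. Lengths are in m, angles in rad, forces in N, time in s.
With the tool pointing down it reaches from about 0.225 to 0.875 m from the base axis. Payload 3.4 kg.
Tool frame: the origin (TCP) lies on the centre line of the jaws, within the pads' length; the fingertips stand 11 mm ahead of it and the grasp point (between the pads) lies 8 mm behind it; z points along the fingers, y is the line along which they close (so a half turn about z gives the same grasp; the last joint's range is limited). The gripper opens to 85 mm and grips with 20 to 120 N. Pads are 22 mm wide; open, the fingers measure 114 mm over their backs; the gripper's body (76 mm by 85 mm) begins 54 mm behind the grasp point. The pads swing forward as they close: fully open they stand 13 mm farther back than shut.
Start: joints at [-1.234, 0.276, 1.505, -0, 1.361, -0.121], TCP at [0.254, -0.516, 0.242] pointing down, gripper open.
Joint ranges: [-2.89, 2.89], [-0.75, 2.08], [0.22, 2.7], [-1.18, 4.32], [0.11, 2.71], [-2.7, 2.7]. Speed limits (rad/s): [2.57, 2.57, 3.14, 3.14, 3.14, 3.14].

## Interface

Orientations are given as a unit quaternion [w, x, y, z].
In Python, from rig import manip, eyes, job gives the robot as it stands.
- The arm moves only by the tool drive_tool, never from a script. Its argument "rows" is a list of rows, each a list of 3 entries, a list of its own where there are three numbers: the turn, a rotation vector about the world's x, y, z in rad, then the shift along the world's x, y, z in cm, then the finger opening in cm, from 0 to 8.54. A call has 1 to 8 rows; each row shifts and turns the commanded pose from where the row before left it; what a row does not reach is not made up. A row lasts 1/8 s, in which the tool goes at most 62.5 mm and 10.7 degrees, less where a joint would pass 70% of its speed; a pose out of reach is approached as far as the arm can. A call is refused whole if a number of a shift passes 6.25 or a number of a turn 0.188, either way. A call with a gripper value outside its range is refused whole. The fingers move at their own pace and stop on an object; "force" is the grip in N (left out, the last holds). Time passes only in rows, so rows that do not move let the fingers close. It gives the time, the measured TCP pose, the force, the opening and the grip force at its end, in the units of the state.
- manip.get_state(): the state, without advancing time (a new reading comes with each control period).
- eyes.get_image(name): name is "side" or "top"; returns the picture (480x640x3 uint8, red, green, blue); there is no depth.
- eyes.get_calibration(name): a dict with "camera_matrix" (3x3 intrinsics, pixels), "k1" (the pictures are not rectified: a ray, as slopes to the right and down, at radius r is drawn at 1 + k1 r^2 times it, then the intrinsics apply), "view" (4x4, takes a point from world to camera coordinates). Camera axes: x right, y up, looking along -z (the intrinsics and any distortion apply to the point x, -y, -z); pixel columns grow to the right and rows downward; lengths in m; the calibration is good to about 2 mm. A picture is of the moment at which its call begins. get_calibration takes no time and is no camera call.
- job.sign_off(): hands the job in; it is judged then, once.
The state is a dict: "clock": time; "qpos": joint angles; "qd": joint speeds; "effort": joint torques, N m; "position": TCP position; "ee_rot": TCP orientation; "contact_force": force on the tool from outside, world axes, zero at the start; "moment": the same for the moment, N m; "width": finger opening in m; "gripper_force": force on a finger pad.
Only numpy, scipy, OpenCV 4.12 (cv2) and the standard library are available. Lean on these libraries where they do the work, as an engineer would, in place of code of your own. Each camera call takes 0.05 s, during which the arm holds its last target. There are 200 camera calls.

## Working session

There is one attempt and no reset: what is moved stays moved. The work goes in short steps, Python scripts to look and compute and a tool call to move; the robot and the scene stay as the last step left them, time stands still between calls to the robot, and variables do not carry over. Pictures are saved under pics/ and viewed, at most 10 in all, crops included, and the job is handed in when it is done.

Besides the shell and the picture viewer there is one more tool, called after "Call:" as name([rows], argument=value, ...), one row to a line, values as JSON. drive_tool: Moves the arm, as the interface text tells. Its arguments: {"type":"object","properties":{"rows":{"type":"array"},"force":{"type":"number"}},"required":["rows"]}

```bash
mkdir -p pics; cat > h.py <<'E'
import numpy as np, cv2
from rig import manip, eyes, job
def cal(n):
    c=eyes.get_calibration(n); return np.array(c["camera_matrix"]),c["k1"],np.array(c["view"])
def proj(n,P):
    K,k,V=cal(n); p=(V@np.c_[np.atleast_2d(P),np.ones(len(np.atleast_2d(P)))].T)[:3]
    s=np.array([p[0],-p[1]])/-p[2]; s=s*(1+k*(s**2).sum(0))
    return (K@np.vstack([s,np.ones(s.shape[1])]))[:2].T
def ray(n,uv):
    K,k,V=cal(n); d=np.linalg.solve(K,np.c_[np.atleast_2d(uv),np.ones(len(np.atleast_2d(uv)))].T)[:2]
    s=d.copy()
    for _ in range(20): s=d/(1+k*(s**2).sum(0))
    R=V[:3,:3]; o=-R.T@V[:3,3]
    return o,(R.T@np.vstack([s[0],-s[1],-np.ones(s.shape[1])])).T
def plane(n,uv,z):
    o,d=ray(n,uv); return o+d*((z-o[2])/d[:,2])[:,None]
def snap(n,f):
    im=eyes.get_image(n); cv2.imwrite(f"pics/{f}.png",im[:,:,::-1]); return im
E
python3 - <<'E'
from h import *
snap("top","t0");snap("side","s0")
for n in("top","side"):
    K,k,V=cal(n);print(n,K.round(1).tolist(),k,(-V[:3,:3].T@V[:3,3]).round(3),V[:3,:3].round(2).tolist())
print(manip.get_state())
E
```

```text
top [[505.2, 0.0, 324.3], [0.0, 505.2, 247.5], [0.0, 0.0, 1.0]] -0.03622121336988144 [ 0.355 -0.027  1.163] [[0.01, -1.0, 0.01], [0.98, 0.01, 0.2], [-0.2, 0.0, 0.98]]
side [[593.0, 0.0, 318.0], [0.0, 593.0, 246.9], [0.0, 0.0, 1.0]] -0.013994004203208312 [ 0.485 -1.118  1.298] [[1.0, -0.06, 0.01], [0.04, 0.76, 0.65], [-0.05, -0.65, 0.76]]
{'clock': 0.1, 'qpos': array([-1.23397742e+00,  2.76597101e-01,  1.50601401e+00,  6.96506029e-06,
        1.36070653e+00, -1.20987520e-01]), 'qd': array([-1.27241396e-03, -1.03460626e-03, -3.91801955e-03, -9.37060616e-05,
       -5.98460003e-04,  3.55404521e-04]), 'effort': array([-4.27520206e-05, -4.17701197e+01, -2.46405923e+01, -2.16701242e-04,
        5.78416366e-03, -4.79984436e-06]), 'position': array([ 0.25399292, -0.51535806,  0.24148595]), 'ee_rot': array([-8.57841091e-04,  9.73915656e-01,  2.26908686e-01, -8.95103104e-05]), 'contact_force': array([-0.06897602,  0.46366365, -0.29738077]), 'moment': array([ 0.00977198, -0.00637166,  0.01430539]), 'gripper_force': 0.0, 'width': 0.0855118771860925}
```

View pics/t0.png

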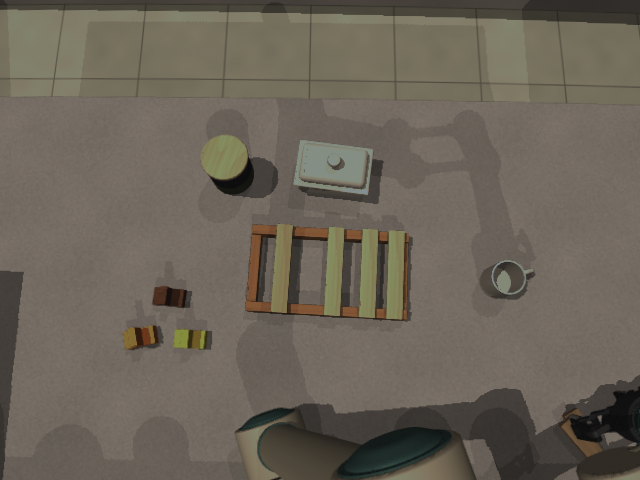

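View pics/s0.png

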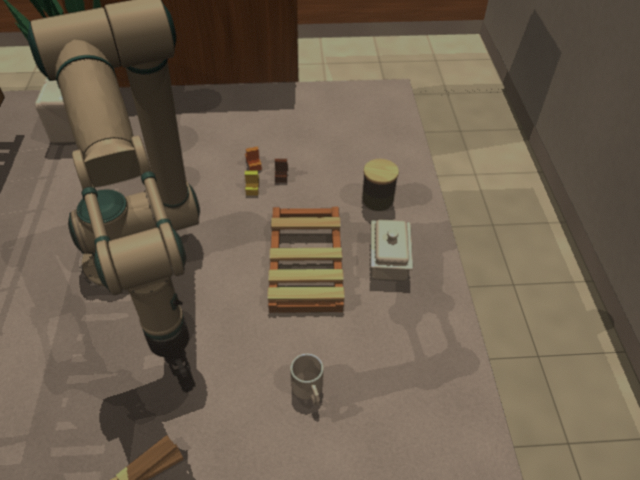

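```bash
python3 - <<'E'
from h import *
t=cv2.imread("pics/t0.png");s=cv2.imread("pics/s0.png")
a=cv2.resize(t[275:355,115:215],None,fx=4,fy=4,interpolation=cv2.INTER_CUBIC)
b=cv2.resize(s[140:200,235:300],None,fx=5,fy=5,interpolation=cv2.INTER_CUBIC)
o=np.zeros((max(a.shape[0],b.shape[0]),a.shape[1]+b.shape[1],3),np.uint8);o[:a.shape[0],:a.shape[1]]=a;o[:b.shape[0],a.shape[1]:]=b
cv2.imwrite("pics/c0.png",o)
hsv=cv2.cvtColor(t,cv2.COLOR_BGR2HSV)
for p in[(283,270),(334,270),(370,270),(300,233),(169,297),(320,270)]: print(p,hsv[p[1],p[0]])
m=cv2.inRange(hsv,(18,60,90),(40,255,255)); m[:215]=0;m[330:]=0;m[:,:240]=0;m[:,420:]=0
cs,_=cv2.findContours(m,0,2)
for c in cs:
    if cv2.contourArea(c)<300: continue
    r=cv2.minAreaRect(c); P=plane("top",cv2.boxPoints(r),.05); 
    (cx,cy),(w,h),an=cv2.minAreaRect((P[:,:2]*1000).astype(np.float32))
    print(np.round(r[0],1),"c",np.round([cx,cy],1),"sz",round(w,1),round(h,1),round(an,1))
E
```

```text
(283, 270) [ 25  90 131]
(334, 270) [ 31  81 132]
(370, 270) [ 33  83 136]
(300, 233) [ 13 150 114]
(169, 297) [ 4 93 22]
(320, 270) [ 13  40 115]
[394.7 274.4] c [ 520.  -189.4] sz 38.1 200.7 87.8
[367.8 272.9] c [ 522.7 -129.5] sz 37.9 199.3 87.7
[333.7 270.9] c [526.3 -53.5] sz 37.1 199.1 87.3
[281.2 267.7] c [532.   64.3] sz 36.6 199.2 87.3
```

View pics/c0.png

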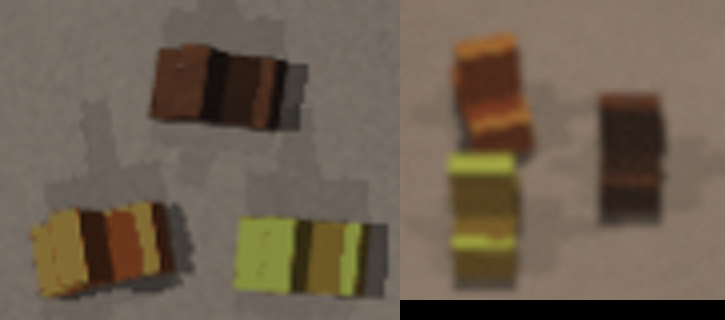

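The look-alikes are dark brown (169,297), orange/yellow (141,337) and yellow-green (191,339). The enlarged crop shows that only the one at (169,297) is dark wood all over, so that is the spacer. The slats in the top view are at columns 395 (fixed), 368 (end_slat), 334 (slat1) and 281 (slat2).

```bash
python3 - <<'E'
from h import *
c=lambda x,y:(115+x/4-.4,275+y/4-.4)
L=plane("top",[c(160,45),c(150,120)],.026);R=plane("top",[c(284,60),c(277,130)],.026)
print("L",L.round(4),"R",R.round(4)); print("ctr",((L+R).mean(0)/2).round(4))
F=plane("top",[c(212,45),c(203,120)],.066);print("fin -y edge",F.round(4))
S=plane("side",[(235+600/5-400/5,140+95/5),(235+662/5-80,140+95/5)],.066);print("side fin top",S.round(4))
S=plane("side",[(235+600/5-400/5,140+180/5),(235+662/5-80,140+180/5)],.026);print("side bridge front",S.round(4))
# darkness contour
t=cv2.imread("pics/t0.png");h=cv2.cvtColor(t,cv2.COLOR_BGR2HSV)
m=((h[...,1]>75)&(h[...,2]<110)).astype(np.uint8);m[:,:145]=0;m[:280]=0;m[315:]=0;m[:,200:]=0
p=cv2.findNonZero(m);r=cv2.minAreaRect(p);print(r)
E
```

```text
L [[0.4887 0.3518 0.026 ]
 [0.4463 0.3542 0.026 ]] R [[0.4812 0.2807 0.026 ]
 [0.4417 0.2821 0.026 ]]
ctr [0.4645 0.3172 0.026 ]
fin -y edge [[0.4844 0.3099 0.066 ]
 [0.4435 0.3119 0.066 ]]
side fin top [[0.4472 0.3186 0.066 ]
 [0.4862 0.3165 0.066 ]]
side bridge front [[0.4448 0.2836 0.026 ]
 [0.4839 0.2815 0.026 ]]
((169.14755249023438, 295.8770751953125), (32.86447525024414, 19.10304069519043), 5.19442892074585)
```

Call:
drive_tool([
  [[0, 0, -0.18], [2, 6, 0], 8.5],
  [[0, 0, -0.18], [3, 6, 0], 8.5],
  [[0, 0, -0.14], [3, 6, 0], 8.5],
  [[0, 0, 0], [3, 6, 0], 8.5],
  [[0, 0, 0], [3, 6, 0], 8.5],
  [[0, 0, 0], [3, 6, 0], 8.5],
  [[0, 0, 0], [3, 6, 0], 8.5],
  [[0, 0, 0], [3, 6, 0], 8.5],
])

```text
clock: 1.1
position: [0.4698, -0.0638, 0.2422]
ee_rot: [0.0, 1.0, -0.02, 0.0]
contact_force: [0.7, -0.1, -0.1]
width: 0.0852
gripper_force: 0.0
```

Call:
drive_tool([
  [[0, 0, -0.01], [0, 6, 0], 8.5],
  [[0, 0, 0], [0, 6, 0], 8.5],
  [[0, 0, 0], [0, 6, 0], 8.5],
  [[0, 0, 0], [0, 6, 0], 8.5],
  [[0, 0, 0], [0, 6, 0], 8.5],
  [[0, 0, 0], [0, 6, -3], 8.5],
  [[0, 0, 0], [-0.5, 2.1, -6], 8.5],
  [[0, 0, 0], [0, 0, 0], 8.5],
])

```text
clock: 2.1
position: [0.4605, 0.3106, 0.1509]
ee_rot: [0.003, 1.0, -0.024, -0.005]
contact_force: [-0.3, -0.4, 0.4]
width: 0.0849
gripper_force: 0.0
```

```bash
python3 - <<'E'
from h import *
t=snap("top","t1");s=snap("side","s1")
st=manip.get_state();print(st["position"],st["ee_rot"],st["qpos"])
a=cv2.resize(t[230:350,110:230,::-1],None,fx=3.3,fy=3.3,interpolation=cv2.INTER_CUBIC)
b=cv2.resize(s[80:200,230:350,::-1],None,fx=3.3,fy=3.3,interpolation=cv2.INTER_CUBIC)
cv2.imwrite("pics/c1.png",np.hstack([a,b]))
print(proj("top",[[.465,.317,.066]]),proj("side",[[.465,.317,.066]]))
E
```

```text
[0.46466051 0.31056625 0.1557218 ] [ 4.77640611e-04  9.99686980e-01 -2.50141159e-02 -9.37942101e-05] [ 4.65167966e-01  3.14304717e-01  1.67530231e+00 -8.25628329e-04
  1.15260099e+00  2.08633328e+00]
[[163.72063045 294.66414253]] [[280.66517682 159.13727481]]
```

View pics/c1.png

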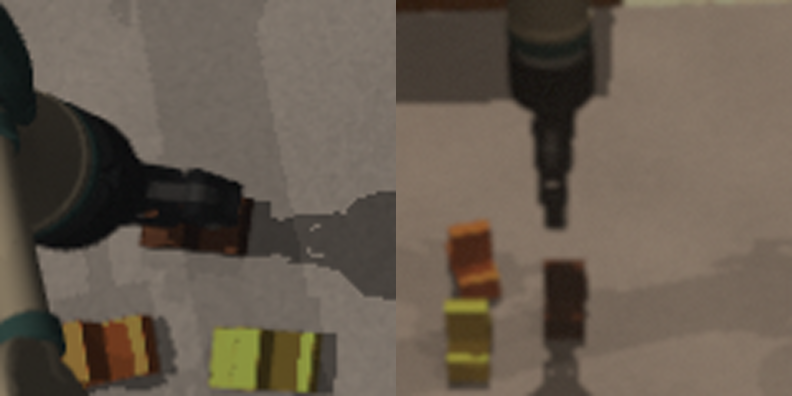

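The gripper is over the dark spacer: its tip is at crop (555,220) in the side view, with the spacer's fin at (565,265). I'll descend with a 2 mm shift in x and 6 mm in y.

Call:
drive_tool([
  [[0, 0, 0], [0.2, 0.6, -3], 8.5],
  [[0, 0, 0], [0, 0, -4], 8.5],
  [[0, 0, 0], [0, 0, -3], 8.5],
  [[0, 0, 0], [0, 0, -1.1], 8.5],
  [[0, 0, 0], [0, 0, 0], 6],
  [[0, 0, 0], [0, 0, 0], 4],
], force=25)

```text
clock: 2.95
position: [0.468, 0.3172, 0.0465]
ee_rot: [-0.001, 1.0, -0.026, 0.002]
contact_force: [-0.4, -0.3, 0.4]
width: 0.0509
gripper_force: 0.0
```

Call:
drive_tool([
  [[0, 0, 0], [0, 0, -0.2], 3],
  [[0, 0, 0], [0, 0, 0], 1],
  [[0, 0, 0], [0, 0, 0], 1],
  [[0, 0, 0], [0, 0, 0], 1],
  [[0, 0, 0], [0, 0, 0], 1],
], force=25)

```text
clock: 3.58
position: [0.4668, 0.3171, 0.0432]
ee_rot: [-0.0, 1.0, -0.025, 0.001]
contact_force: [-0.8, 0.1, 5.7]
width: 0.0162
gripper_force: 25.8
```

Call:
drive_tool([
  [[0, 0, 0], [0, 0, 2], 1],
  [[0, 0, 0.18], [0, 0, 5], 1],
  [[0, 0, 0.18], [1, -4, 5], 1],
  [[0, 0, 0.18], [1, -4, 3], 1],
  [[0, 0, 0.18], [1, -4, 0], 1],
  [[0, 0, 0.18], [1, -4, 0], 1],
  [[0, 0, 0.18], [1, -3, 0], 1],
  [[0, 0, 0.18], [0, -2, 0], 1],
])

```text
clock: 4.58
position: [0.5164, 0.1066, 0.1902]
ee_rot: [0.0, 0.821, 0.57, -0.0]
contact_force: [0.0, 0.1, -1.0]
width: 0.0154
gripper_force: 25.0
```

Call:
drive_tool([
  [[0, 0, 0.18], [0, 0, 0], 1],
  [[0, 0, 0], [0, 0, 0], 1],
])

```text
clock: 4.82
position: [0.5157, 0.1079, 0.1902]
ee_rot: [-0.0, 0.769, 0.639, -0.0]
contact_force: [0.5, 0.6, -1.3]
width: 0.0161
gripper_force: 25.0
```

```bash
python3 - <<'E'
from h import *
s=snap("side","s2")
st=manip.get_state();p=st["position"];print(p,st["ee_rot"],st["qpos"])
u,v=proj("side",[p])[0].astype(int);print(u,v)
cv2.imwrite("pics/c2.png",cv2.resize(s[v-40:v+60,u-50:u+50,::-1],None,fx=5.5,fy=5.5,interpolation=cv2.INTER_CUBIC))
E
```

```text
[0.51574421 0.10812685 0.19032364] [-2.87857125e-04  7.69294061e-01  6.38894680e-01 -3.90726239e-04] [7.45648343e-02 2.40094750e-01 1.69001242e+00 1.70530269e-05
 1.21245598e+00 2.59233759e-01]
298 173
```

View pics/c2.png

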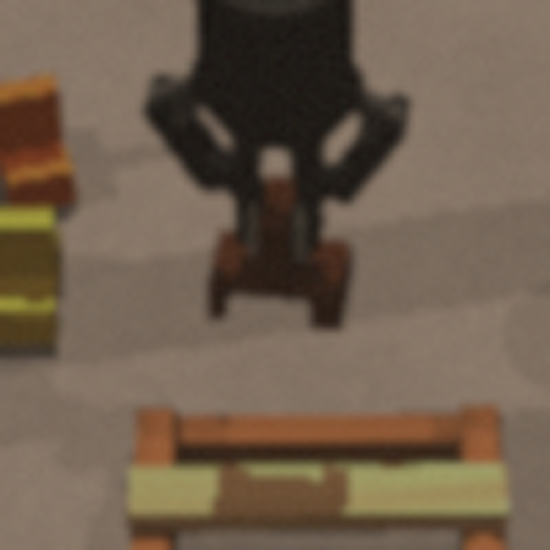

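The profile shows the thin lip at the left, crop (215,300), and the thick leg at the right, crop (330,300). After turning back, the leg will point to -y, as needed.

Call:
drive_tool([
  [[0, 0, -0.179], [0.5, -3, 0], 1],
  [[0, 0, -0.179], [0.5, -3, 0], 1],
  [[0, 0, -0.179], [0, -3, 0], 1],
  [[0, 0, -0.179], [0, -3, -1.5], 1],
  [[0, 0, -0.179], [0, -3, -2], 1],
  [[0, 0, -0.179], [0, -1.6, -2], 1],
  [[0, 0, -0.179], [0, 0, -2], 1],
  [[0, 0, -0.179], [0, 0, 0], 1],
])

```text
clock: 5.88
position: [0.5246, -0.0574, 0.1138]
ee_rot: [-0.0, 1.0, -0.026, -0.002]
contact_force: [0.6, 0.3, -1.6]
width: 0.016
gripper_force: 24.9
```

Call:
drive_tool([
  [[0, 0, 0], [0, 0, 0], 1],
])

```text
clock: 6.0
position: [0.526, -0.0575, 0.1154]
ee_rot: [-0.0, 1.0, -0.021, -0.0]
contact_force: [0.9, -0.3, -0.0]
width: 0.0157
gripper_force: 24.9
```

```bash
python3 - <<'E'
from h import *
t=snap("top","t3");s=snap("side","s3")
st=manip.get_state();p=st["position"];print(p,st["ee_rot"])
# predicted leg/lip corners
yaw=2*np.arctan2(st["ee_rot"][2],st["ee_rot"][1]);R=np.array([[np.cos(yaw),-np.sin(yaw)],[np.sin(yaw),np.cos(yaw)]]);print("yaw",yaw)
a=cv2.resize(t[200:320,240:420,::-1],None,fx=4,fy=4,interpolation=cv2.INTER_CUBIC)
b=cv2.resize(s[190:320,240:370,::-1],None,fx=4,fy=4,interpolation=cv2.INTER_CUBIC)
cv2.imwrite("pics/c3a.png",a);cv2.imwrite("pics/c3b.png",b)
E
```

```text
[ 0.52632716 -0.05752316  0.11591512] [ 8.17692012e-05  9.99794536e-01 -2.02694506e-02  1.66434876e-04]
yaw -0.040541678273550624
```

View pics/c3b.png

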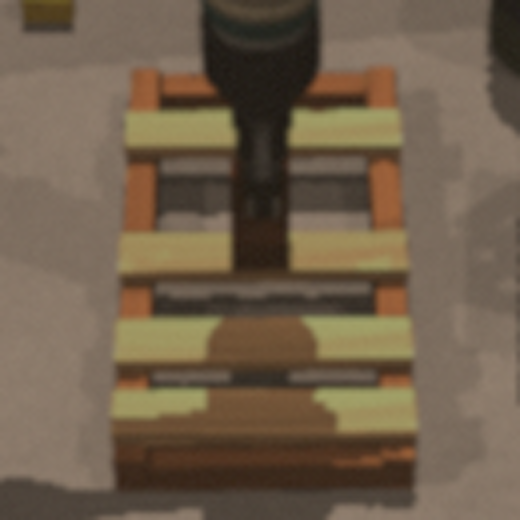

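View pics/c3a.png

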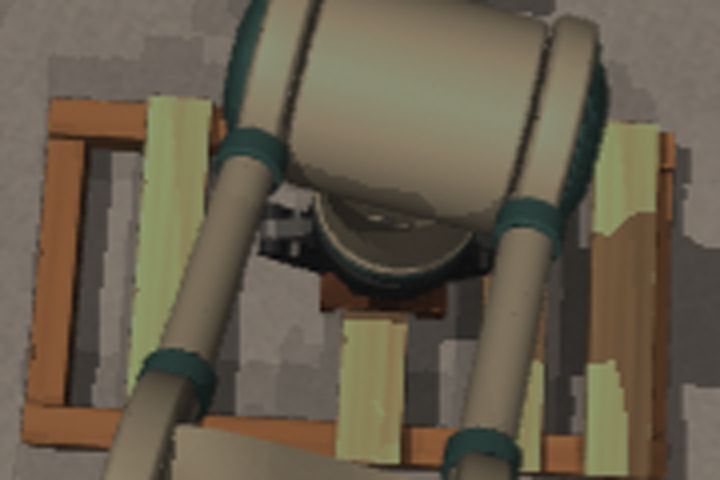

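The spacer hangs over slat1, with its leg's bottom edge at crop (262,270) in the side view. In the top view the bridge spans crop columns 320–445 and slat1 spans 342–408. I'll measure the relative offset.

```bash
python3 - <<'E'
from h import *
sz=.1159-.0432
f=lambda x,y:(240+x/4-.4,190+y/4-.4)
print("side: leg front bottom y",plane("side",[f(262,270)],sz)[0].round(4), "slat1 front top edge",plane("side",[f(180,272),f(350,268)],.05).round(4).tolist())
g=lambda x,y:(240+x/4-.4,200+y/4-.4)
P=plane("top",[g(320,300),g(445,305)],sz+.026);print("bridge",P.round(4).tolist(),P.mean(0))
for i in(330,450):
  P=plane("top",[g(342-(i-330)*.05,i),g(408-(i-330)*.05,i)],.05);print("slat1",P.round(4).tolist())
# precise slat edges in top frame columns near row crop 330..400
t=cv2.imread("pics/t3.png");h=cv2.cvtColor(t,cv2.COLOR_BGR2HSV)
m=cv2.inRange(h,(18,60,90),(40,255,255))
for r in (283,288,293,298):
  xs=np.where(m[r,315:350])[0]+315;P=plane("top",[(xs[0]-.5,r),(xs[-1]+.5,r)],.05);print(r,xs[0],xs[-1],P[:,:2].round(4).tolist())
  xs=np.where(m[r,260:300])[0]+260
E
```

```text
side: leg front bottom y [ 0.5225 -0.0945  0.0727] slat1 front top edge [[0.467, -0.0742, 0.05], [0.5835, -0.0772, 0.05]]
bridge [[0.5088, -0.022, 0.0987], [0.507, -0.0884, 0.0987]] [ 0.50789077 -0.05522456  0.0987    ]
slat1 [[0.4992, -0.0342, 0.05], [0.4997, -0.0708, 0.05]]
slat1 [[0.433, -0.0316, 0.05], [0.4335, -0.0678, 0.05]]
283 325 341 [[0.4972, -0.0329], [0.4977, -0.0706]]
288 325 340 [[0.4861, -0.033], [0.4865, -0.0684]]
293 325 340 [[0.475, -0.0331], [0.4754, -0.0685]]
298 325 340 [[0.464, -0.0333], [0.4644, -0.0685]]
```

Call:
drive_tool([
  [[0, 0, 0], [0, -0.1, -1], 1],
  [[0, 0, 0], [0, 0, -0.8], 1],
  [[0, 0, 0], [0, 0, -0.4], 1],
  [[0, 0, 0], [0, 0, -0.4], 1],
  [[0, 0, 0], [0, 0, 0], 1],
])

```text
clock: 6.72
position: [0.5259, -0.0588, 0.0894]
ee_rot: [-0.0, 1.0, -0.021, -0.0]
contact_force: [0.4, -0.3, -0.3]
width: 0.0157
gripper_force: 24.9
```

Call:
drive_tool([
  [[0, 0, 0], [0, 0, -0.6], 1],
  [[0, 0, 0], [0, 0, -0.6], 1],
  [[0, 0, 0], [0, 0, 0], 1],
])

```text
clock: 7.1
position: [0.5256, -0.0587, 0.0771]
ee_rot: [-0.0, 1.0, -0.021, -0.001]
contact_force: [0.2, 0.3, -1.0]
width: 0.0161
gripper_force: 24.9
```

Call:
drive_tool([
  [[0, 0, 0], [-0.01, -0.2, 0], 1],
  [[0, 0, 0], [-0.01, -0.2, 0], 1],
  [[0, 0, 0], [-0.01, -0.2, 0], 1],
  [[0, 0, 0], [-0.01, -0.2, 0], 1],
  [[0, 0, 0], [-0.01, -0.2, 0], 1],
  [[0, 0, 0], [-0.01, -0.2, 0], 1],
])

```text
clock: 7.85
position: [0.5256, -0.0708, 0.0779]
ee_rot: [-0.0, 1.0, -0.021, 0.0]
contact_force: [1.1, 3.0, 0.3]
width: 0.0158
gripper_force: 25.0
```

Call:
drive_tool([
  [[0, 0, 0], [0, -0.1, 0], 1],
  [[0, 0, 0], [0, -0.1, 0], 1],
  [[0, 0, 0], [0, -0.1, 0], 1],
  [[0, 0, 0], [0, -0.1, 0], 1],
])

```text
clock: 8.35
position: [0.5255, -0.0748, 0.0779]
ee_rot: [0.0, 1.0, -0.021, -0.0]
contact_force: [0.9, 4.5, 1.5]
width: 0.0157
gripper_force: 25.2
```

Call:
drive_tool([
  [[0, 0, 0], [0, -0.05, 0], 1],
  [[0, 0, 0], [0, -0.05, 0], 1],
])

```text
clock: 8.6
position: [0.5255, -0.0758, 0.0778]
ee_rot: [0.0, 1.0, -0.021, -0.0]
contact_force: [0.8, 4.3, 1.6]
width: 0.0157
gripper_force: 25.2
```

Call:
drive_tool([
  [[0, 0, 0], [0, -0.05, 0], 1],
  [[0, 0, 0], [0, -0.05, 0], 1],
])

```text
clock: 8.85
position: [0.5254, -0.0768, 0.0778]
ee_rot: [0.0, 1.0, -0.021, -0.0]
contact_force: [0.4, 3.4, 1.1]
width: 0.0156
gripper_force: 25.2
```

Call:
drive_tool([
  [[0, 0, 0], [0, -0.05, 0], 1],
  [[0, 0, 0], [0, -0.05, 0], 1],
])

```text
clock: 9.1
position: [0.5254, -0.0778, 0.0778]
ee_rot: [0.0, 1.0, -0.021, -0.0]
contact_force: [-0.1, 4.1, 1.2]
width: 0.0158
gripper_force: 25.2
```

Call:
drive_tool([
  [[0, 0, 0], [0, -0.05, 0], 1],
])

```text
clock: 9.22
position: [0.5253, -0.0783, 0.0777]
ee_rot: [0.0, 1.0, -0.021, -0.0]
contact_force: [0.4, 3.9, 0.7]
width: 0.0157
gripper_force: 25.2
```

Call:
drive_tool([
  [[0, 0, 0], [0, -0.05, 0], 1],
])

```text
clock: 9.35
position: [0.5253, -0.0788, 0.0777]
ee_rot: [0.0, 1.0, -0.021, -0.0]
contact_force: [0.7, 4.0, 1.1]
width: 0.0157
gripper_force: 25.2
```

Call:
drive_tool([
  [[0, 0, 0], [0, -0.05, 0], 1],
])

```text
clock: 9.48
position: [0.5253, -0.0793, 0.0777]
ee_rot: [0.0, 1.0, -0.021, -0.0]
contact_force: [-0.0, 4.8, 1.1]
width: 0.0158
gripper_force: 25.2
```

Call:
drive_tool([
  [[0, 0, 0], [0, -0.03, 0], 1],
])

```text
clock: 9.6
position: [0.5253, -0.0795, 0.0777]
ee_rot: [-0.0, 1.0, -0.021, -0.0]
contact_force: [0.3, 5.1, 1.6]
width: 0.0155
gripper_force: 25.2
```

Call:
drive_tool([
  [[0, 0, 0], [0, -0.03, 0], 1],
])

```text
clock: 9.72
position: [0.5253, -0.0795, 0.0777]
ee_rot: [-0.0, 1.0, -0.021, -0.0]
contact_force: [-0.1, 6.1, 1.5]
width: 0.0157
gripper_force: 25.2
```

Call:
drive_tool([
  [[0, 0, 0], [0, -0.03, 0], 1],
])

```text
clock: 9.85
position: [0.5253, -0.0795, 0.0777]
ee_rot: [-0.001, 1.0, -0.022, -0.0]
contact_force: [1.5, 6.5, 0.8]
width: 0.0158
gripper_force: 25.2
```

Call:
drive_tool([
  [[0, 0, 0], [0, -0.04, 0], 1],
  [[0, 0, 0], [0, 0, 0], 1],
  [[0, 0, 0], [0, 0, 0], 1],
  [[0, 0, 0], [0, 0, 0], 1],
])

```text
clock: 10.35
position: [0.5253, -0.0796, 0.0777]
ee_rot: [-0.001, 1.0, -0.022, -0.0]
contact_force: [-0.2, 7.0, 2.0]
width: 0.0157
gripper_force: 25.2
```

Call:
drive_tool([
  [[0, 0, 0], [0, 0.25, 0], 1],
  [[0, 0, 0], [0, 0.25, 0], 1],
  [[0, 0, 0], [0, 0, 0], 1],
])

```text
clock: 10.72
position: [0.5256, -0.0761, 0.0778]
ee_rot: [0.001, 1.0, -0.021, 0.0]
contact_force: [0.3, -0.5, -0.7]
width: 0.0159
gripper_force: 25.0
```

Call:
drive_tool([
  [[0, 0, 0], [0, 0, 1], 1],
  [[0, 0, 0], [0, 0, 1.5], 1],
  [[0, 0, 0], [0, 0, 1.5], 1],
  [[0, 0, 0], [0.3, 3, 0], 1],
  [[0, 0, 0], [0.3, 5, 0], 1],
  [[0, 0, 0], [0, 4, 0], 1],
  [[0, 0, 0], [0, 1.5, 0], 1],
  [[0, 0, 0], [0, 0, 0], 1],
])

```text
clock: 11.72
position: [0.5318, 0.0598, 0.1185]
ee_rot: [0.0, 1.0, -0.02, 0.001]
contact_force: [-0.2, -0.3, 0.3]
width: 0.0156
gripper_force: 25.1
```

```bash
python3 - <<'E'
from h import *
t=snap("top","t4");s=snap("side","s4")
st=manip.get_state();p=st["position"];print(p,st["ee_rot"])
h=cv2.cvtColor(t,cv2.COLOR_RGB2HSV);m=cv2.inRange(h,(18,60,90),(40,255,255))
for r in (285,292,299,306): # slat runs in top view
  x=np.where(np.diff(np.r_[0,(m[r,255:420]>0).astype(int),0]))[0]+255-.5
  print(r,[(round(a,1),round(b,1),np.round(plane("top",[(a,r),(b,r)],.05)[:,1].mean(),4)) for a,b in zip(x[::2],x[1::2]) if b-a>8])
a=cv2.resize(t[215:315,235:385,::-1],None,fx=4,fy=4,interpolation=cv2.INTER_CUBIC)
b=cv2.resize(s[190:290,255:355,::-1],None,fx=4,fy=4,interpolation=cv2.INTER_CUBIC)[:,:200+0] if 0 else cv2.resize(s[190:290,280:330,::-1],None,fx=4,fy=4,interpolation=cv2.INTER_CUBIC)
cv2.imwrite("pics/c4.png",np.hstack([a,b]))
E
```

```text
[0.53174987 0.05846726 0.11816772] [ 5.06346160e-04  9.99771507e-01 -2.13679486e-02  2.98231514e-04]
285 [(np.float64(271.5), np.float64(293.5), np.float64(0.06))]
292 [(np.float64(271.5), np.float64(292.5), np.float64(0.0607)), (np.float64(332.5), np.float64(342.5), np.float64(-0.0618)), (np.float64(359.5), np.float64(375.5), np.float64(-0.1281))]
299 [(np.float64(331.5), np.float64(347.5), np.float64(-0.0663)), (np.float64(358.5), np.float64(375.5), np.float64(-0.127))]
306 [(np.float64(331.5), np.float64(347.5), np.float64(-0.0664)), (np.float64(358.5), np.float64(374.5), np.float64(-0.1258))]
```

View pics/c4.png

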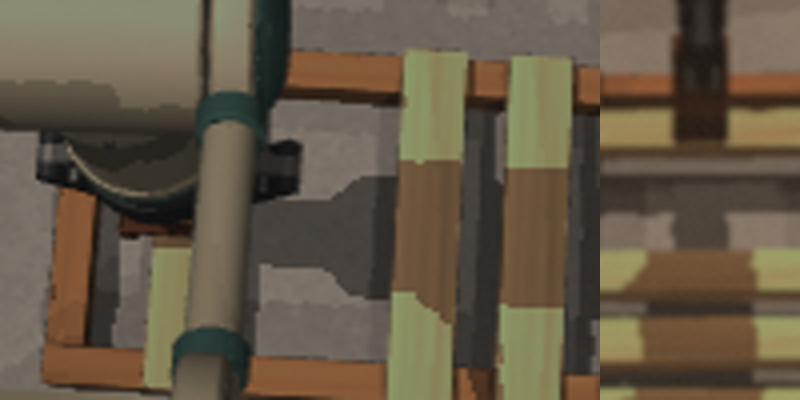

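Slat1 now sits one slat pitch from end_slat, about 60 mm between centres. The spacer hangs over slat2, with its leg bottom at crop (700,140), slat2's front edge at crop row 147, and in the top panel the bridge's left edge at 120 against the slat's left edge at 152.

```bash
python3 - <<'E'
from h import *
s=cv2.imread("pics/s4.png");g=s.sum(2)
print("spacer col",g[214:234,305].tolist());print("slat col L",g[214:234,288].tolist());print("slat col R",g[214:234,321].tolist())
sz=.1182-.0432
a=plane("side",[(305,224.6)],sz)[0];b=plane("side",[(288,226.3),(321,226.3)],.05)
print(a,b)
c=plane("top",[(235+120/4-.4,215+228/4-.4)],sz+.026)[0];d=plane("top",[(235+152/4-.4,215+250/4)],.05)[0];print("bridge +y edge",c,"slat +y edge",d, c[1]-d[1],"want .012")
E
```

```text
spacer col [99, 111, 113, 113, 113, 101, 92, 96, 91, 87, 118, 164, 182, 172, 181, 220, 268, 290, 283, 224]
slat col L [148, 123, 143, 239, 338, 382, 383, 378, 380, 372, 376, 362, 288, 205, 180, 234, 273, 294, 281, 225]
slat col R [138, 123, 147, 239, 338, 379, 385, 378, 368, 362, 364, 359, 284, 188, 189, 250, 292, 301, 285, 226]
[0.52780418 0.02277092 0.075     ] [[0.47967419 0.04214548 0.05      ]
 [0.57418683 0.03686713 0.05      ]]
bridge +y edge [0.51342806 0.09481362 0.101     ] slat +y edge [0.50803618 0.08245337 0.05      ] 0.012360251293405969 want .012
```

Call:
drive_tool([
  [[0, 0, 0], [0, -0.05, -1], 1],
  [[0, 0, 0], [0, 0, -1], 1],
  [[0, 0, 0], [0, 0, -0.4], 1],
  [[0, 0, 0], [0, 0, -0.3], 1],
  [[0, 0, 0], [0, 0, -0.2], 1],
  [[0, 0, 0], [0, 0, 0], 1],
])

```text
clock: 12.58
position: [0.5315, 0.0589, 0.0888]
ee_rot: [0.0, 1.0, -0.021, -0.0]
contact_force: [-1.4, -0.3, -0.9]
width: 0.0159
gripper_force: 25.1
```

Call:
drive_tool([
  [[0, 0, 0], [0, 0, -0.6], 1],
  [[0, 0, 0], [0, 0, -0.55], 1],
  [[0, 0, 0], [0, 0, 0], 1],
  [[0, 0, 0], [-0.01, -0.2, 0], 1],
  [[0, 0, 0], [-0.01, -0.2, 0], 1],
  [[0, 0, 0], [-0.01, -0.2, 0], 1],
  [[0, 0, 0], [-0.01, -0.3, 0], 1],
  [[0, 0, 0], [-0.01, -0.3, 0], 1],
])

```text
clock: 13.58
position: [0.5311, 0.0472, 0.0774]
ee_rot: [-0.0, 1.0, -0.021, 0.0]
contact_force: [0.0, 4.4, -0.7]
width: 0.016
gripper_force: 25.1
```

Call:
drive_tool([
  [[0, 0, 0], [-0.01, -0.3, 0], 1],
  [[0, 0, 0], [-0.01, -0.3, 0], 1],
  [[0, 0, 0], [-0.02, -0.3, 0], 1],
  [[0, 0, 0], [-0.01, -0.3, 0], 1],
  [[0, 0, 0], [-0.01, -0.3, 0], 1],
  [[0, 0, 0], [-0.02, -0.3, 0], 1],
  [[0, 0, 0], [-0.01, -0.3, 0], 1],
  [[0, 0, 0], [-0.01, -0.3, 0], 1],
])

```text
clock: 14.58
position: [0.53, 0.0227, 0.0773]
ee_rot: [0.0, 1.0, -0.021, 0.0]
contact_force: [-0.1, 4.3, 1.4]
width: 0.0159
gripper_force: 25.3
```

Call:
drive_tool([
  [[0, 0, 0], [-0.01, -0.3, 0], 1],
  [[0, 0, 0], [-0.01, -0.3, 0], 1],
  [[0, 0, 0], [-0.02, -0.3, 0], 1],
  [[0, 0, 0], [-0.01, -0.3, 0], 1],
  [[0, 0, 0], [-0.01, -0.3, 0], 1],
  [[0, 0, 0], [-0.02, -0.3, 0], 1],
  [[0, 0, 0], [-0.01, -0.3, 0], 1],
  [[0, 0, 0], [-0.01, -0.3, 0], 1],
])

```text
clock: 15.58
position: [0.5289, -0.0013, 0.0773]
ee_rot: [0.0, 1.0, -0.021, -0.0]
contact_force: [0.5, 4.4, 1.4]
width: 0.0159
gripper_force: 25.3
```

Call:
drive_tool([
  [[0, 0, 0], [-0.01, -0.3, 0], 1],
  [[0, 0, 0], [-0.01, -0.3, 0], 1],
  [[0, 0, 0], [-0.02, -0.2, 0], 1],
  [[0, 0, 0], [-0.01, -0.2, 0], 1],
  [[0, 0, 0], [-0.01, -0.2, 0], 1],
  [[0, 0, 0], [-0.01, -0.2, 0], 1],
  [[0, 0, 0], [0, -0.1, 0], 1],
])

```text
clock: 16.45
position: [0.5282, -0.0162, 0.0773]
ee_rot: [0.0, 1.0, -0.021, -0.0]
contact_force: [0.4, 3.7, 0.7]
width: 0.0159
gripper_force: 25.3
```

Call:
drive_tool([
  [[0, 0, 0], [0, -0.1, 0], 1],
  [[0, 0, 0], [0, -0.1, 0], 1],
])

```text
clock: 16.7
position: [0.5281, -0.0181, 0.0772]
ee_rot: [0.0, 1.0, -0.021, -0.0]
contact_force: [-0.1, 3.6, 0.4]
width: 0.0155
gripper_force: 25.3
```

Call:
drive_tool([
  [[0, 0, 0], [0, -0.05, 0], 1],
])

```text
clock: 16.82
position: [0.5281, -0.0186, 0.0773]
ee_rot: [0.0, 1.0, -0.021, -0.0]
contact_force: [0.8, 3.2, 0.9]
width: 0.0157
gripper_force: 25.3
```

Call:
drive_tool([
  [[0, 0, 0], [0, -0.03, 0], 1],
])

```text
clock: 16.95
position: [0.5282, -0.0189, 0.0772]
ee_rot: [0.0, 1.0, -0.021, -0.0]
contact_force: [-0.9, 4.4, 0.7]
width: 0.0158
gripper_force: 25.3
```

Call:
drive_tool([
  [[0, 0, 0], [0, -0.03, 0], 1],
])

```text
clock: 17.08
position: [0.5281, -0.0192, 0.0772]
ee_rot: [0.0, 1.0, -0.021, -0.0]
contact_force: [-0.5, 4.5, 0.6]
width: 0.0156
gripper_force: 25.3
```

Call:
drive_tool([
  [[0, 0, 0], [0, -0.03, 0], 1],
])

```text
clock: 17.2
position: [0.5281, -0.0195, 0.0772]
ee_rot: [0.0, 1.0, -0.021, -0.0]
contact_force: [-0.6, 4.9, -0.1]
width: 0.0156
gripper_force: 25.3
```

Call:
drive_tool([
  [[0, 0, 0], [0, -0.02, 0], 1],
])

```text
clock: 17.32
position: [0.5281, -0.0195, 0.0772]
ee_rot: [-0.0, 1.0, -0.021, -0.0]
contact_force: [-1.3, 5.0, 0.8]
width: 0.0156
gripper_force: 25.3
```

Call:
drive_tool([
  [[0, 0, 0], [0, -0.03, 0], 1],
  [[0, 0, 0], [0, 0, 0], 1],
])

```text
clock: 17.58
position: [0.5281, -0.0196, 0.0772]
ee_rot: [-0.0, 1.0, -0.021, -0.0]
contact_force: [-0.8, 5.2, -0.0]
width: 0.0157
gripper_force: 25.3
```

Call:
drive_tool([
  [[0, 0, 0], [0, -0.02, 0], 1],
  [[0, 0, 0], [0, 0, 0], 1],
])

```text
clock: 17.82
position: [0.5281, -0.0196, 0.0772]
ee_rot: [-0.001, 1.0, -0.021, -0.0]
contact_force: [-0.7, 5.5, 0.5]
width: 0.0158
gripper_force: 25.3
```

Call:
drive_tool([
  [[0, 0, 0], [0, 0, 0], 1],
])

```text
clock: 17.95
position: [0.5281, -0.0196, 0.0772]
ee_rot: [-0.001, 1.0, -0.021, -0.0]
contact_force: [-1.0, 6.1, 1.5]
width: 0.0158
gripper_force: 25.3
```

Call:
drive_tool([
  [[0, 0, 0], [0, -0.03, 0], 1],
  [[0, 0, 0], [0, 0, 0], 1],
  [[0, 0, 0], [0, 0, 0], 1],
])

```text
clock: 18.32
position: [0.5281, -0.0196, 0.0772]
ee_rot: [-0.001, 1.0, -0.022, -0.0]
contact_force: [-1.3, 7.5, 1.2]
width: 0.0157
gripper_force: 25.3
```

Call:
drive_tool([
  [[0, 0, 0], [0, 0.25, 0], 1],
  [[0, 0, 0], [0, 0.25, 0], 1],
  [[0, 0, 0], [0, 0, 0], 1],
])

```text
clock: 18.7
position: [0.5286, -0.016, 0.0773]
ee_rot: [0.001, 1.0, -0.021, 0.0]
contact_force: [0.9, 0.2, -0.7]
width: 0.0158
gripper_force: 25.1
```

Call:
drive_tool([
  [[0, 0, 0], [0, 0, 1], 1],
  [[0, 0, 0], [0, 0, 2], 1],
  [[0, 0, 0], [0, 0, 2], 1],
  [[0, 0, 0], [0, 0, 1], 1],
  [[0, 0, 0], [0, 0, 0], 1],
])

```text
clock: 19.32
position: [0.5289, -0.0157, 0.1382]
ee_rot: [0.0, 1.0, -0.021, 0.001]
contact_force: [0.4, 0.2, 0.2]
width: 0.0155
gripper_force: 25.1
```

Call:
drive_tool([
  [[0, 0, 0], [0, 4, 0], 1],
  [[0, 0, 0], [-0.5, 5, 0], 1],
  [[0, 0, 0], [-1, 5, 0], 1],
  [[0, 0, 0], [-1, 5, 0], 1],
  [[0, 0, 0], [-0.4, 5, 0], 1],
  [[0, 0, 0], [0, 2.5, -2], 1],
  [[0, 0, 0], [0, 0, -3], 1],
  [[0, 0, 0], [0, 0, 0], 1],
])

```text
clock: 20.32
position: [0.4967, 0.2489, 0.0845]
ee_rot: [0.001, 1.0, -0.021, -0.003]
contact_force: [-0.8, -1.5, -0.7]
width: 0.0154
gripper_force: 25.1
```

Call:
drive_tool([
  [[0, 0, 0], [0, 0, -2.5], 1],
  [[0, 0, 0], [0, 0, -1], 1],
  [[0, 0, 0], [0, 0, -0.4], 1],
  [[0, 0, 0], [0, 0, 0], 1],
])

```text
clock: 20.82
position: [0.4997, 0.2494, 0.0488]
ee_rot: [-0.0, 1.0, -0.022, 0.0]
contact_force: [0.3, -0.1, -0.9]
width: 0.0155
gripper_force: 25.2
```

Call:
drive_tool([
  [[0, 0, 0], [0, 0, -0.3], 1],
  [[0, 0, 0], [0, 0, -0.15], 1],
  [[0, 0, 0], [0, 0, -0.1], 1],
  [[0, 0, 0], [0, 0, 0], 1],
])

```text
clock: 21.32
position: [0.4994, 0.2495, 0.0433]
ee_rot: [-0.0, 1.0, -0.021, 0.0]
contact_force: [-1.1, 0.4, 3.0]
width: 0.0154
gripper_force: 25.6
```

Call:
drive_tool([
  [[0, 0, 0], [0, 0, 0], 3],
  [[0, 0, 0], [0, 0, 0], 5],
  [[0, 0, 0], [0, 0, 0], 5],
  [[0, 0, 0], [0, 0, 0], 5],
])

```text
clock: 21.82
position: [0.4993, 0.2495, 0.0427]
ee_rot: [0.0, 1.0, -0.021, -0.0]
contact_force: [-0.5, -0.2, 0.2]
width: 0.0499
gripper_force: 0.0
```

Call:
drive_tool([
  [[0, 0, 0], [0, 0, 2], 5],
  [[0, 0, 0], [0, 0, 4], 5],
  [[0, 0, 0], [0, 0, 5], 5],
  [[0, 0, 0], [-2, 5, 3], 5],
  [[0, 0, 0], [-4, 5, 0], 5],
  [[0, 0, 0], [-4, 5, 0], 5],
  [[0, 0, 0], [-4, 4, 0], 5],
  [[0, 0, 0], [0, 0, 0], 5],
])

```text
clock: 22.82
position: [0.358, 0.4395, 0.1827]
ee_rot: [-0.0, 1.0, -0.019, -0.001]
contact_force: [0.5, -0.8, -0.9]
width: 0.0498
gripper_force: 0.0
```

```bash
python3 - <<'E'
from h import *
t=snap("top","t5");s=snap("side","s5")
st=manip.get_state();print(st["position"],st["width"],st["contact_force"])
h=cv2.cvtColor(t,cv2.COLOR_RGB2HSV);m=cv2.inRange(h,(18,60,90),(40,255,255));m[:215]=0;m[330:]=0;m[:,:240]=0;m[:,420:]=0
for c in cv2.findContours(m,0,2)[0]:
  if cv2.contourArea(c)<300: continue
  P=plane("top",cv2.boxPoints(cv2.minAreaRect(c)),.05);print(P.mean(0).round(4))
cv2.imwrite("pics/c5.png",np.hstack([cv2.resize(t[200:330,140:420,::-1],None,fx=1.7,fy=2,interpolation=3),cv2.resize(s[140:270,230:350,::-1],None,fx=2,fy=2,interpolation=3)]))
E
```

```text
[0.36090477 0.43722445 0.18271183] 0.049962084512967644 [ 0.17728736  0.41783473 -0.4020517 ]
[ 0.52   -0.1891  0.05  ]
[ 0.5227 -0.1292  0.05  ]
[ 0.5257 -0.0698  0.05  ]
[ 0.5283 -0.0098  0.05  ]
```

View pics/c5.png

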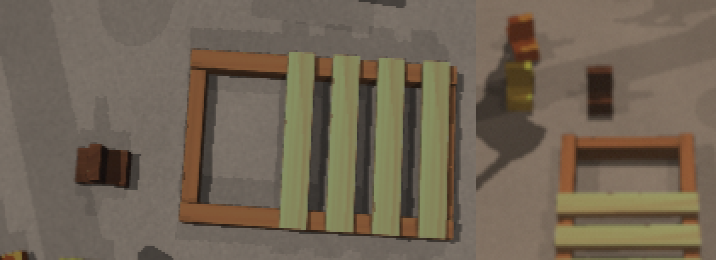

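The four slats are evenly spaced, with measured steps of 59.5 and 60.1 mm. The spacer stands upright beside the shelf, at crop (103,165), and the arm is clear.

```bash
python3 -c "
from rig import job
print(job.sign_off())"
```

```text
the job is handed in; nothing more can be done
None
```

The job is handed in: both loose slats are set at the 24 mm gap (camera-measured slat spacing 59.5 and 60.1 mm, target 60), and the spacer is released, standing on the counter beside the shelf; sign-off returned no verdict.

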